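Seat the finned sample carrier on the thermostat dock and lock it with the T-bolt

TASK

Set the fine-finned sample carrier on the thermostat dock so that its fins go right down between the dock's fins, with its notched lug over the T-slot rail; lower it in, do not drop or ram it. Then take the T-bolt from its parking block, drop its head into the T-slot, slide it fully home into the carrier's notch and turn it a quarter turn so that its head locks across the slot. Leave the coarse-finned carrier and the other lab ware where they are.

Things in the scene. Friction and masses are not known exactly. Their poses are not given: they have to be found in the camera images.
- dock: Fixed thermostat dock, place and yaw vary: dark base plate 232 x 90 x 8 mm with an aluminium finned seat and, in line with it, a T-slot rail. Origin: underside, below the seat's middle; z up, x towards the rail, y along the fins (mm below). Plate x -56 to 176. Seat: 7 fins 6 thick, 70 long in y, at x = -48 to 48, pitch 16 (gaps 10), from z = 8 to rounded tops at z = 38.
- dock_seat (a point): Dock frame (0, 0, 14 mm), axes as the dock. The carrier is home when its origin is here with its x axis along the dock's x: its plate then rests on the tops of the dock's fins, its fins in their gaps.
- dock_entry (a point): On the T-slot's channel floor, dock frame (120, 0, 8 mm): a place clear of the lug to drop the bolt's head in. Rail: x 53 to 170, 64 mm wide, top z = 30. Slot along x at y = 0, open above all along: mouth 17 mm wide (25 at the very top, edges rounded), lips z = 20 to 30, under them a channel 36 mm wide with its floor at z = 8.
- dock_home (a point): On the channel floor, dock frame (69, 0, 8 mm): where the T-bolt's origin stands when it is home in the notch of the seated carrier.
- carrier: Fine-finned carrier, loose aluminium, 0.4 to 0.7 kg, standing on its fins. Origin: centre of the fins' underside; z up, x towards the notched lug (mm below). 6 fins 6 thick, 80 long in y, at x = -40 to 40, pitch 16, z 0 (rounded) to 24. Plate 100 (x) x 60 (y), z 24 to 34, with two flat filter discs; the fin ends stick out 10 on both long sides.
- carrier_rib (a point): Middle of the carrier's grip rib, carrier frame (0, 0, 56 mm). The rib stands on the plate's middle: 14 mm thick in x, 56 mm long in y, z = 34 to 68 mm. Grip it from above, fingers closing along the carrier's x.
- carrier_notch (a point): Where the T-bolt's axis comes when home in the notch: carrier frame (69, 0, 34 mm), top face of the lug. Lug at the +x end of the plate, 36 mm wide, z = 24 to 34, out to x = 87 mm; U-notch 16 mm wide, open to +x, prong tips rounded (radius 5), closed end at x = 64 mm.
- bolt: T-bolt, loose steel, 0.16 kg, 85 mm tall, upright in its parking block. Origin: centre of the head's underside; z up, x along the head. Head 30 (x) x 11 (y) x 10 high; shank 10 dia. to z = 43; collar 26 dia., z 43 to 49. Wing along the slot: the head drops through the mouth; across: it is caught under the lips. In the slot the collar clears the carrier's lug by 3. Turns freely either way, no stop.
- bolt_wing (a point): Grip point on the T-bolt's wing, bolt frame (0, 0, 70 mm). Flat wing 50 mm long in x, 12 mm thick in y, z = 49 to 85 mm, the same way round as the head. Fingers close along the bolt's y.
- stand: Parking block of the T-bolt, fixed, grey plastic, 64 (x) x 46 (y) x 24 mm, with a pocket 36 x 15 mm, 16 mm deep, long side along x. Origin: centre of its underside. Place and yaw vary.
- coarse_carrier: Another aluminium carrier with the same plate, rib and lug, but 4 wide-spaced fins 8 mm thick (pitch 24 mm): it does not fit this dock. Loose; leave it alone. Origin and axes as for the fine carrier.
- ioniser: Static eliminator, a fixed obstacle: round base 60 mm in diameter, thin post, black head 36 x 24 x 40 mm on top, 170 mm tall in all. Origin: centre of its underside. Its place varies: left or right of the dock.
- cup_a: Loose open aluminium sample cup, 58 mm in diameter, 42 mm high; leave alone. Origin: centre of its underside.
- cup_b: Another such cup; leave alone. Origin: centre of its underside.
- cup_c: Another such cup; leave alone. Origin: centre of its underside.
- jar: Loose amber jar with white lid, 52 mm in diameter, 75 mm high; leave alone. Origin: centre of its underside.
- dishes: Loose pair of stacked clear dishes with white filters, 66 mm in diameter, 26 mm high; leave alone. Origin: centre of its underside.
- brush: Loose cleaning brush, 160 mm long, lying on the bench; leave alone. x along it.
Not all that is in view belongs to the job. Leave any blue look-alike of the carrier alone.

How it is judged:
By the outcome, as a careful person would: the job done as asked, in the order asked, and still so for the second after the job is handed in, with the robot touching nothing.
It also fails if it takes over 64 s, if anything falls off the work surface, if the arm or the gripper's body presses on something with over 40 N, if the wrist force passes 120 N, or if a joint passes its speed limit or range.

ROBOT

A 6-joint arm with a two-finger parallel gripper is mounted at the origin on the work surface. World frame = base frame: x ahead of the robot, y to its left, z up, the work surface at z = 0. Lengths are in m, angles in rad, forces in N, time in s.
With the tool pointing down it reaches from about 0.275 to 0.725 m from the base axis. Payload 15.9 kg.
Tool frame: the origin (TCP) lies on the centre line of the jaws, within the pads' length; the fingertips stand 14 mm ahead of it and the grasp point (between the pads) lies 5 mm behind it; z points along the fingers, y is the direction in which the jaws open and shut (so a half turn about z gives the same grasp; the last joint's range is limited). The gripper opens to 85 mm and grips with 20 to 120 N. Pads are 22 mm wide; open, the fingers measure 114 mm over their backs; the gripper's body (76 mm by 85 mm) begins 54 mm behind the grasp point. The pads swing forward as they close: fully open they stand 13 mm farther back than shut.
Start: joints at [-1.293, 0.213, -0.034, 1.323, 0, 1.571], TCP at [0.137, -0.481, 0.245] pointing down, gripper open.
Joint ranges: [-2.98, 2.98], [-0.74, 1.72], [-1.14, 1.35], [-2.1, 2.04], [-1.57, 1.44], [-3.14, 3.14]. Speed limits (rad/s): [1.89, 1.89, 2.39, 2.57, 3.14, 3.14].

INTERFACE

Orientations are given as a unit quaternion [w, x, y, z].
In Python, from station import monitor, viewer, bot gives the robot as it stands.
- The arm moves only by the tool carry_out, never from a script. Its argument "rows" is a list of rows, each an object with "xyz": the shift along the tool's x, y, z in cm, a list of three; "yaw": the turn about the tool's z in rad; "claw": the gripper's target within -1 to 1 (fully open at 1, half-way at 0, shut at -1). In form: [{"xyz": [dx, dy, dz], "yaw": yaw, "claw": claw}, ...]. A call has 1 to 12 rows; each row shifts and turns the commanded pose from where the row before left it, along the tool's axes as they then stand; what a row does not reach is not made up. A row lasts 1/8 s, in which the tool goes at most 62.5 mm and 10.7 degrees, less where a joint would pass 70% of its speed; a pose out of reach is approached as far as the arm can. A call is refused whole if a number of a shift passes 6.25 or a number of a turn 0.188, either way. A call with a gripper value outside its range is refused whole. The fingers move at their own pace and stop on an object; "squeeze" is the grip in N (left out, the last holds). Time passes only in rows, so rows that do not move let the fingers close. It gives the time, the measured TCP pose, the force and the opening at its end, in the units of the state.
- monitor.state(): the state, without advancing time (a new reading comes with each control period).
- viewer.camera(name): name is "side" or "top" or "wrist"; returns the picture (400x640x3 uint8, red, green, blue); there is no depth.
- viewer.camera_params(name): a dict with "fx", "fy", "cx", "cy" (pixels), "view" (4x4, takes a point from world to camera coordinates); the wrist camera has in their place "T_tool_cam" (4x4, takes a point from camera to tool coordinates, whose origin is the TCP and whose axes are the flange's). Camera axes: x right, y up, looking along -z (the intrinsics and any distortion apply to the point x, -y, -z); pixel columns grow to the right and rows downward; lengths in m; the calibration is good to about 2 mm. A picture is of the moment at which its call begins: read the wrist's pose just before it. camera_params takes no time and is no camera call.
- bot.finish_job(): hands the job in, once; it reports no verdict.
The state is a dict: "clock": time; "joint_pos": joint angles; "qd": joint speeds; "joint_torque": joint torques, N m; "tool_pos": TCP position; "ee_rot": TCP orientation; "contact_force": force on the tool from outside, world axes, zero at the start; "wrist_torque": the same for the moment, N m; "opening": finger opening in m.
Only numpy, scipy, OpenCV 4.12 (cv2) and the standard library are available. Lean on these libraries where they do the work, as an engineer would, in place of code of your own. Each camera call takes 0.05 s, during which the arm holds its last target.

## Working session

There is one attempt and no reset: what is moved stays moved. The work goes in short steps, Python scripts to look and compute and a tool call to move; the robot and the scene stay as the last step left them, time stands still between calls to the robot, and variables do not carry over. Pictures are saved under pics/ and viewed, and the job is handed in when it is done.

Besides the shell and the picture viewer there is one more tool, called as name(argument=value, ...) on one line, values as JSON. carry_out: Moves the arm, as the interface text tells. Its arguments: {"type":"object","properties":{"rows":{"type":"array"},"squeeze":{"type":"number"}},"required":["rows"]}

```bash
ls; mkdir -p pics; python3 - <<'E'
from station import monitor, viewer, bot
import cv2,numpy as np
np.set_printoptions(precision=4,suppress=True)
s=monitor.state();print(s)
for n in("side","top","wrist"):
    p=viewer.camera_params(n);print(n,p)
for n in("side","top"):
    cv2.imwrite(f"pics/{n}0.png",viewer.camera(n)[:,:,::-1])
E
```

```text
pics
{'clock': 0.0, 'joint_pos': array([-1.293 ,  0.2134, -0.035 ,  1.3235, -0.    ,  1.5708]), 'qd': array([-0.0005, -0.0005,  0.0015, -0.0014,  0.0013, -0.0003]), 'joint_torque': array([ -0.0009, -68.616 ,  48.7115,   0.0176,  -0.0002,  -0.    ]), 'tool_pos': array([ 0.137 , -0.4805,  0.2448]), 'ee_rot': array([-0.0006,  0.9904,  0.1384, -0.0001]), 'contact_force': array([0.3772, 0.2449, 0.2499]), 'wrist_torque': array([-0.007 , -0.003 ,  0.0476]), 'opening': 0.0852025920748171}
side {'fx': 384.16867257767194, 'fy': 384.16867257767194, 'cx': 323.1831339512064, 'cy': 197.89014595845245, 'view': array([[-0.9548, -0.2973, -0.0036,  0.46  ],
       [ 0.1573, -0.5154,  0.8424, -0.16  ],
       [-0.2523,  0.8038,  0.5388, -0.9312],
       [ 0.    ,  0.    ,  0.    ,  1.    ]])}
top {'fx': 432.67651363148354, 'fy': 432.67651363148354, 'cx': 318.55079621094967, 'cy': 199.8963911738935, 'view': array([[ 0.0126, -0.9999,  0.0084, -0.0138],
       [ 0.991 ,  0.0136,  0.1331, -0.4965],
       [-0.1332,  0.0067,  0.9911, -1.1404],
       [ 0.    ,  0.    ,  0.    ,  1.    ]])}
wrist {'fx': 312.6768540483154, 'fy': 312.6768540483154, 'cx': 319.325053244915, 'cy': 202.10266236677862, 'T_tool_cam': array([[-0.0007,  0.9447,  0.3278,  0.0849],
       [ 1.    ,  0.0005,  0.0005, -0.0005],
       [ 0.0003,  0.3278, -0.9447, -0.1282],
       [ 0.    ,  0.    ,  0.    ,  1.    ]])}
```

View pics/top0.png

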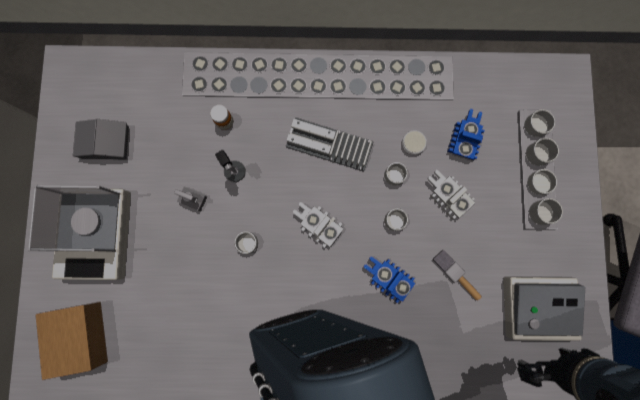

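View pics/side0.png

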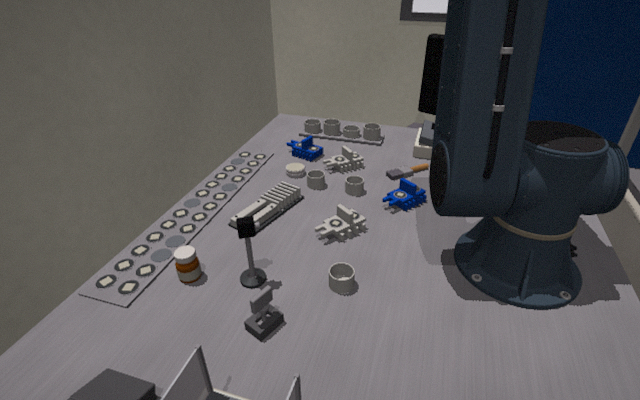

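The top view shows the dock at about (330,145), with its rail to the left, and the bolt and stand at (192,199). There are two aluminium carriers, at (318,225) and (450,195). The blue look-alikes are at (388,278) and (466,135). I'll take close crops of both aluminium carriers.

```bash
cat > h.py <<'E'
import cv2,numpy as np
np.set_printoptions(precision=4,suppress=True)
from scipy.spatial.transform import Rotation as R
def proj(p,view,P):
    P=np.atleast_2d(P); c=P@view[:3,:3].T+view[:3,3]
    return np.c_[p['cx']+p['fx']*c[:,0]/-c[:,2], p['cy']+p['fy']*(-c[:,1])/-c[:,2]]
def wristview(p,s):
    T=np.eye(4);q=s['ee_rot'];T[:3,:3]=R.from_quat([q[1],q[2],q[3],q[0]]).as_matrix();T[:3,3]=s['tool_pos']
    return np.linalg.inv(T@p['T_tool_cam'])
def unproj(p,view,uv,z):
    uv=np.atleast_2d(uv).astype(float)
    d=np.c_[(uv[:,0]-p['cx'])/p['fx'],-(uv[:,1]-p['cy'])/p['fy'],-np.ones(len(uv))]@view[:3,:3]
    o=-view[:3,:3].T@view[:3,3]
    return o+d*((z-o[2])/d[:,2])[:,None]
def crop(im,x0,y0,x1,y1,k,name):
    cv2.imwrite(name,cv2.resize(im[y0:y1,x0:x1],None,fx=k,fy=k,interpolation=cv2.INTER_CUBIC))
def place(x,y,yaw,P,z=0):
    P=np.asarray(P,float); c,s=np.cos(yaw),np.sin(yaw)
    return P@np.array([[c,s,0],[-s,c,0],[0,0,1]])+[x,y,z]
E
python3 - <<'E'
from h import *
t=cv2.imread('pics/top0.png');s=cv2.imread('pics/side0.png')
a=[cv2.resize(i,(390,290),interpolation=cv2.INTER_CUBIC) for i in (t[190:260,275:369],t[160:230,405:499],s[190:260,295:389],s[135:205,300:394])]
cv2.imwrite('pics/c1.png',np.vstack([np.hstack(a[:2]),np.hstack(a[2:])]))
a=[cv2.resize(i,(390,290),interpolation=cv2.INTER_CUBIC) for i in (t[110:180,280:374],t[165:235,150:244],s[170:240,220:314],s[280:350,220:314])]
cv2.imwrite('pics/c2.png',np.vstack([np.hstack(a[:2]),np.hstack(a[2:])]))
E
```

```text
(no output)
```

View pics/c1.png

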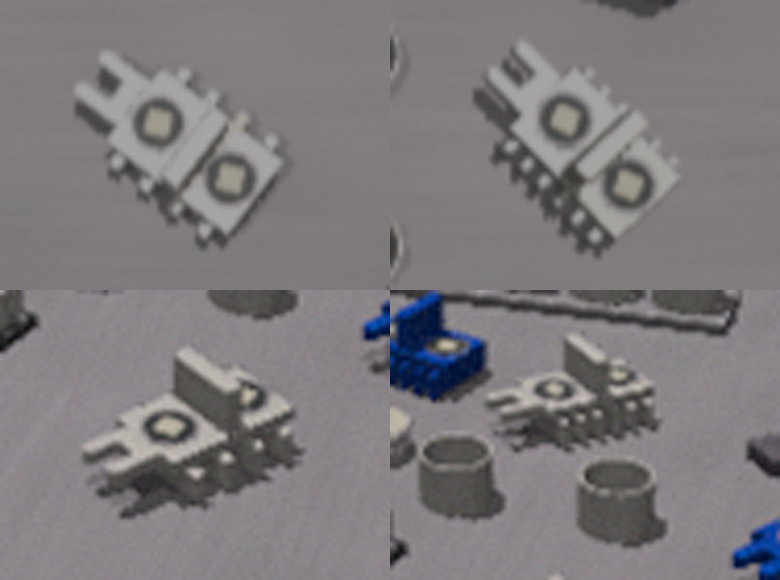

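View pics/c2.png

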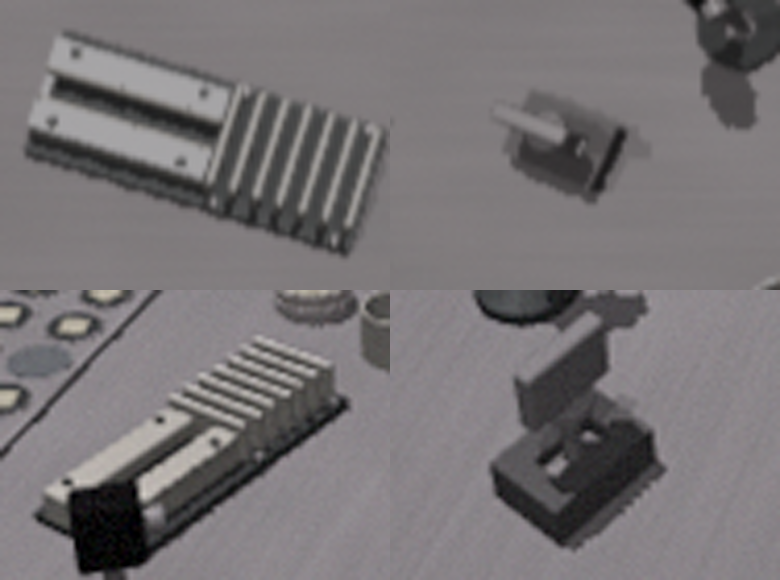

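```bash
python3 - <<'E'
from h import *
from station import viewer,monitor
p=viewer.camera_params('top');V=p['view'];k=94/390
def w(u,v,ox,oy,z): return unproj(p,V,[[ox+u*k,oy+v*k]],z)[0]
a=w(175,118,405,160,.035);b=w(237,183,405,160,.035)
print('carrier discs',a,b,np.linalg.norm(a-b),'mid',(a+b)/2,'yaw',np.arctan2(*(a-b)[1::-1]))
# dock: rail far end, corners of top z=.03
c=[w(*q,280,110,.03) for q in ((65,35),(28,125))]
m=(c[0]+c[1])/2
f=[w(*q,280,110,.038) for q in ((243,85),(218,195),(383,125),(345,240))]
print('rail end',c,np.linalg.norm(c[0]-c[1]),'seat c',np.mean(f,0),f)
d=m-np.mean(f,0);print('dist',np.linalg.norm(d[:2]),'yaw',np.arctan2(d[1],d[0]))
g=[w(*q,150,165,.085) for q in ((497-390,108),(560-390,133))]
print('wing',g,np.linalg.norm(g[0]-g[1]),np.mean(g,0),np.arctan2(*(g[0]-g[1])[1::-1]))
for n,u,v,z in(('ion head',226,157,.17),('ion base',234,172,0),('cup396,172',396,172,.04),('cup396,219',396,219,.04),('coarse',318,225,.035)):
    print(n,unproj(p,V,[[u,v]],z)[0])
E
```

```text
carrier discs [ 0.5327 -0.3573  0.035 ] [ 0.4902 -0.3968  0.035 ] 0.05799288936621801 mid [ 0.5115 -0.3771  0.035 ] yaw 0.7486809064791449
rail end [array([0.7255, 0.0595, 0.03  ]), array([0.6629, 0.0829, 0.03  ])] 0.06682015672889056 seat c [ 0.6389 -0.0963  0.038 ] [array([ 0.6902, -0.06  ,  0.038 ]), array([ 0.6151, -0.044 ,  0.038 ]), array([ 0.6642, -0.1532,  0.038 ]), array([ 0.586 , -0.1279,  0.038 ])]
dist 0.1763997210736636 yaw 1.2518655383744905
wing [array([0.5078, 0.3634, 0.085 ]), array([0.4926, 0.3233, 0.085 ])] 0.042863128496924835 [0.5002 0.3434 0.085 ] 1.2078140187046542
ion head [0.58   0.2191 0.17  ]
ion base [0.5769 0.2311 0.    ]
cup396,172 [ 0.5753 -0.2172  0.04  ]
cup396,219 [ 0.4468 -0.2158  0.04  ]
coarse [ 0.4283 -0.0066  0.035 ]
```

The top crop shows four fins on the left carrier at (318,225), so it is the coarse one. The one at (450,195) shows six fins, so it is the fine one and my choice. The blue ones are excluded. Its estimated pose is (0.51, -0.38) with yaw about 0.75. I'll move in for a wrist view.

carry_out(rows=[{"xyz": [5.0,0,0],"yaw": 0,"claw": 1},{"xyz": [5.5,0,0],"yaw": 0,"claw": 1},{"xyz": [5.5,0,0],"yaw": 0,"claw": 1},{"xyz": [5.5,0,0],"yaw": 0,"claw": 1},{"xyz": [5.5,0,0],"yaw": 0,"claw": 1},{"xyz": [5.5,0,0],"yaw": 0,"claw": 1},{"xyz": [5.5,0,0],"yaw": 0,"claw": 1},{"xyz": [0,0,0],"yaw": -0.18,"claw": 1},{"xyz": [0,0,0],"yaw": -0.18,"claw": 1},{"xyz": [0,0,0],"yaw": -0.18,"claw": 1}])

```text
clock: 1.35
tool_pos: [0.5026, -0.3764, 0.2448]
ee_rot: [-0.0, 0.916, 0.4, -0.0]
contact_force: [0.6, 0.1, -0.0]
opening: 0.0855
```

```bash
cat >> h.py <<'E'
def theta(s):
    q=s['ee_rot'];M=R.from_quat([q[1],q[2],q[3],q[0]]).as_matrix();return np.arctan2(M[1,0],M[0,0])
def rep(s):
    print('t',round(s['clock'],2),'pos',s['tool_pos'],'th',round(theta(s),4),'q',s['joint_pos'],'F',s['contact_force'],'op',round(s['opening'],4))
def delta(s,X,Y,Z,th=None):
    t=theta(s);d=np.array([X,Y,Z])-s['tool_pos']
    o=np.array([np.cos(t)*d[0]+np.sin(t)*d[1],np.sin(t)*d[0]-np.cos(t)*d[1],-d[2]])*100
    y=None if th is None else -((th-t+np.pi)%(2*np.pi)-np.pi)
    print('tool shift cm (at present axes)',o,'yaw',y)
E
python3 - <<'E'
from h import *
from station import monitor
rep(monitor.state())
E
```

```text
t 1.35 pos [ 0.5026 -0.3764  0.2448] th 0.8241 q [-0.6427  0.4931  0.3622  1.4409 -0.      1.6747] F [ 0.5686  0.1475 -0.0185] op 0.0855
```

carry_out(rows=[{"xyz": [0,0,0],"yaw": -0.185,"claw": 1},{"xyz": [0,0,0],"yaw": -0.185,"claw": 1},{"xyz": [0,0,0],"yaw": -0.185,"claw": 1},{"xyz": [0,0,0],"yaw": -0.185,"claw": 1},{"xyz": [0,0,0],"yaw": -0.185,"claw": 1},{"xyz": [0,0,0],"yaw": -0.185,"claw": 1},{"xyz": [0,0,0],"yaw": -0.185,"claw": 1},{"xyz": [0,0,0],"yaw": -0.185,"claw": 1},{"xyz": [0,0,0],"yaw": 0,"claw": 1}])

```text
clock: 2.48
tool_pos: [0.5024, -0.3765, 0.2449]
ee_rot: [-0.0, 0.41, 0.912, 0.0]
contact_force: [-0.3, -0.3, -0.3]
opening: 0.0854
```

```bash
cat >> h.py <<'E'
import pickle
def shot(cam,name):
    from station import monitor,viewer
    s=monitor.state();im=viewer.camera(cam)[:,:,::-1].copy();p=viewer.camera_params(cam)
    V=p['view'] if 'view' in p else wristview(p,s)
    cv2.imwrite(f'pics/{name}.png',im);pickle.dump((p,V,s),open(f'pics/{name}.pkl','wb'));rep(s);return im,p,V,s
E
python3 -c "
from h import *
shot('wrist','w1')"
```

```text
t 2.48 pos [ 0.5024 -0.3765  0.2449] th 2.2968 q [-0.6431  0.4927  0.3621  1.4408 -0.      0.2017] F [-0.2905 -0.339  -0.2732] op 0.0854
```

View pics/w1.png

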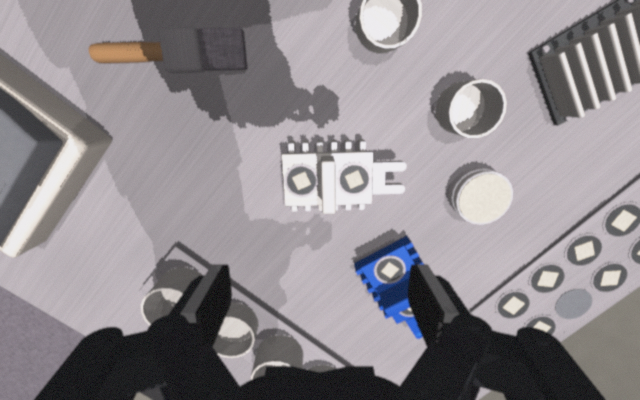

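The wrist view shows the carrier at (328,180), with six fin ends along its upper edge and the lug to the right. I'll zoom in to measure it.

```bash
python3 -c "
from h import *
im=cv2.imread('pics/w1.png');crop(im,270,125,420,225,5,'pics/w1c.png')"
```

```text
(no output)
```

View pics/w1c.png

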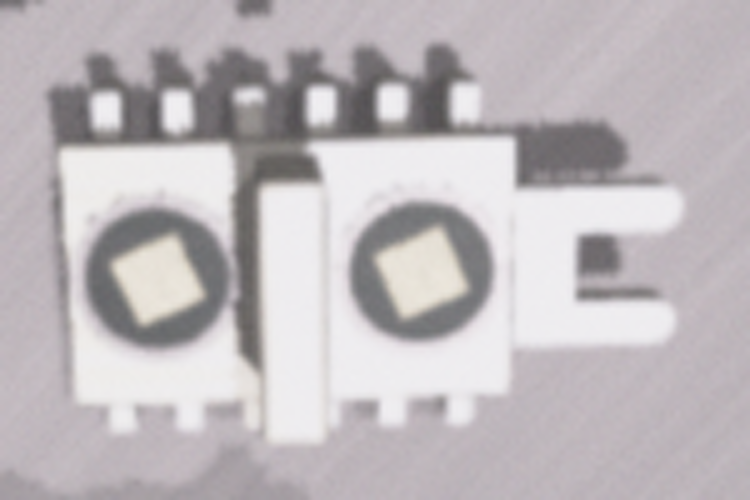

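```bash
cat >> h.py <<'E'
from scipy.optimize import least_squares
def fit(name,P,UV,g,z=0,free=False):
    p,V,s=pickle.load(open(f'pics/{name}.pkl','rb'));P=np.array(P,float)/1000;UV=np.array(UV,float)
    def f(q): return (proj(p,V,place(q[0],q[1],q[2],P,z+(q[3] if free else 0)))-UV).ravel()
    r=least_squares(f,list(g)+([0] if free else []),loss='soft_l1')
    print('fit',r.x,'yawdeg',np.degrees(r.x[2]),'res px');print(f(r.x).reshape(-1,2).round(1).tolist());return r.x
E
cat > /tmp/a.py <<'E'
from h import *
P=[(-50,30,34),(50,30,34),(50,-30,34),(-50,-30,34),(87,13,34),(87,-13,34),(-7,28,68),(7,28,68),(7,-28,68),(-7,-28,68),(64,0,34)]
U=np.array([(62,148),(516,136),(508,396),(76,402),(684,208),(678,322),(260,183),(324,183),(326,443),(265,443),(577,255)])/5+[270,125]-.4
for fr in (0,1): fit('w1',P,U,(.51,-.377,.75),free=fr)
E
python3 /tmp/a.py
```

```text
fit [ 0.5132 -0.3741  0.7495] yawdeg 42.941138295737524 res px
[[-0.7, -0.5], [0.5, -0.3], [0.4, -0.1], [-0.1, 0.6], [-0.0, -0.1], [-0.4, -0.3], [-0.6, -0.3], [0.7, -0.7], [0.8, 0.3], [-0.4, 0.6], [-0.0, 2.4]]
fit [ 0.5137 -0.3743  0.7495 -0.002 ] yawdeg 42.9415794540287 res px
[[-0.3, -0.3], [0.3, -0.1], [0.3, -0.3], [0.2, 0.5], [-0.4, -0.0], [-0.7, -0.3], [-0.5, -0.2], [0.8, -0.6], [0.8, 0.1], [-0.3, 0.4], [-0.3, 2.4]]
```

carry_out(rows=[{"xyz": [2,4.8,0],"yaw": 0,"claw": 1},{"xyz": [2,4.8,0],"yaw": 0,"claw": 1},{"xyz": [2,4.8,0],"yaw": 0,"claw": 1},{"xyz": [2,4.8,0],"yaw": 0,"claw": 1},{"xyz": [2,4.8,0],"yaw": 0,"claw": 1},{"xyz": [2,4.8,0],"yaw": 0,"claw": 1},{"xyz": [0,0,0],"yaw": -0.175,"claw": 1},{"xyz": [0,0,0],"yaw": -0.175,"claw": 1},{"xyz": [0,0,0],"yaw": -0.175,"claw": 1},{"xyz": [0,0,0],"yaw": 0,"claw": 1},{"xyz": [0,0,0],"yaw": 0,"claw": 1}])

```text
clock: 3.9
tool_pos: [0.6379, -0.0956, 0.2452]
ee_rot: [-0.0, 0.162, 0.987, 0.0]
contact_force: [0.1, -1.0, 0.1]
opening: 0.0855
```

```bash
python3 -c "
from h import *
im=shot('wrist','w2')[0]"
```

```text
t 3.9 pos [ 0.6379 -0.0956  0.2452] th 2.8167 q [-0.1487  0.5339  0.4287  1.4658  0.      0.1761] F [ 0.1241 -1.0005  0.051 ] op 0.0855
```

View pics/w2.png

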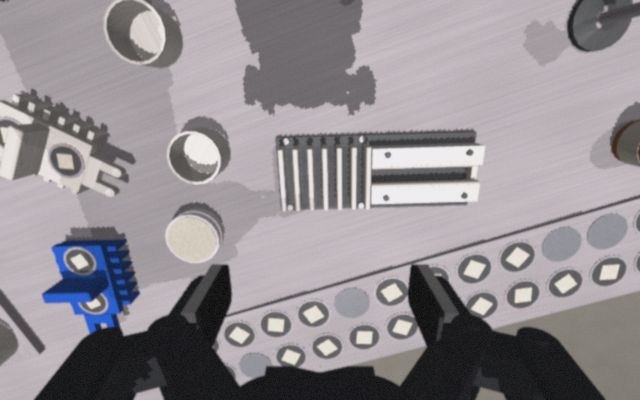

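```bash
python3 -c "
from h import *
im=cv2.imread('pics/w2.png');crop(im,265,120,385,220,6,'pics/w2c.png');crop(im,365,120,495,220,6,'pics/w2d.png')"
```

```text
(no output)
```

View pics/w2c.png

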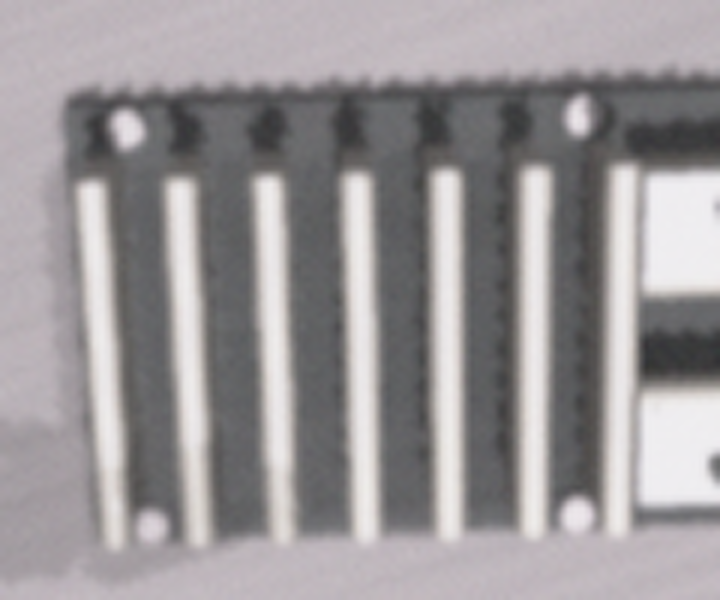

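View pics/w2d.png

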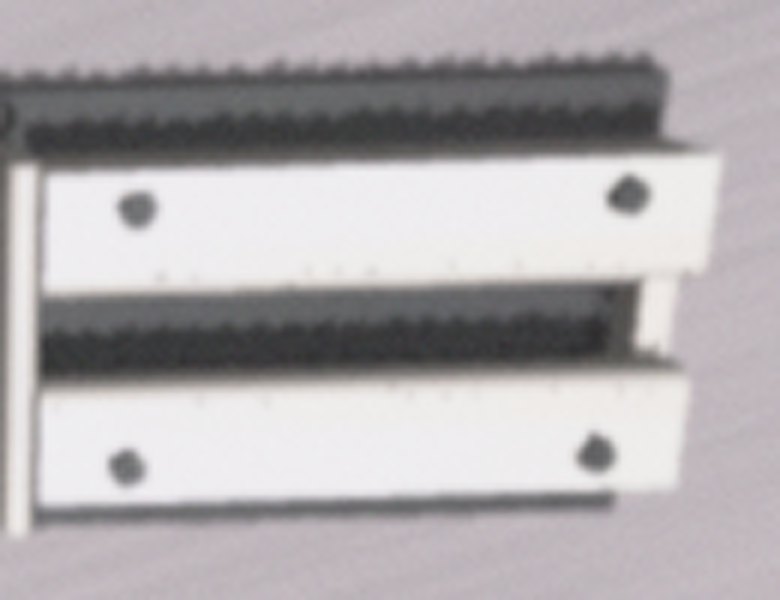

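```bash
cat > /tmp/b.py <<'E'
from h import *
xs=np.arange(-48,49,16)
P=[(x,35,37.5) for x in xs]+[(x,-35,37.5) for x in xs]+[(170,32,30),(170,-32,30)]
U=[(91,180),(181,180),(268,177),(357,175),(446,172),(535,169),(623,167),(115,547),(201,545),(284,541),(369,541),(450,540),(534,537),(618,535)]
U=np.array(U)/6+[265,120]
U=np.vstack([U,np.array([(722,153),(680,488)])/6+[365,120]])-.4
for fr in (0,1): fit('w2',P,U,(.639,-.096,1.25),free=fr)
E
python3 /tmp/b.py
```

```text
fit [ 0.6456 -0.0908  1.2768] yawdeg 73.15479431943733 res px
[[-0.1, 0.4], [-0.3, -0.1], [0.1, -0.0], [0.2, -0.2], [0.3, -0.1], [0.4, -0.1], [0.7, -0.2], [0.3, 0.2], [-0.1, 0.1], [0.0, 0.4], [-0.2, -0.0], [0.3, -0.3], [0.3, -0.2], [0.3, -0.2], [-5.1, 0.2], [-5.6, -0.2]]
fit [ 0.6448 -0.0905  1.2767  0.0034] yawdeg 73.14724851180031 res px
[[-0.6, 0.1], [-0.5, -0.3], [0.0, -0.3], [0.2, -0.4], [0.5, -0.4], [0.7, -0.4], [1.2, -0.5], [-0.1, 0.6], [-0.3, 0.5], [-0.1, 0.7], [-0.2, 0.3], [0.4, 0.1], [0.6, 0.2], [0.7, 0.1], [-3.5, -0.0], [-4.2, 0.1]]
```

```bash
cat > /tmp/c.py <<'E'
from h import *
p,V,s=pickle.load(open('pics/w2.pkl','rb'));im=cv2.imread('pics/w2.png')
k=5;o=np.array([262,115]);c=cv2.resize(im[115:225,262:500],None,fx=3.3,fy=3.3,interpolation=cv2.INTER_CUBIC);k=3.3
q=(.6456,-.0908,1.2768)
def L(pts,col):
    u=((proj(p,V,place(*q,np.array(pts,float)/1000))-o+.5)*k).astype(int);cv2.polylines(c,[u.reshape(-1,1,2)],True,col,1)
def B(x0,x1,y,z,col):L([(x0,-y,z),(x1,-y,z),(x1,y,z),(x0,y,z)],col)
B(-56,176,45,8,(0,0,255));B(53,170,32,30,(0,255,0));L([(53,-12.5,30),(170,-12.5,30),(170,12.5,30),(53,12.5,30)],(255,0,0))
for x in range(-48,49,16):B(x-3,x+3,35,38,(0,200,255))
cv2.imwrite('pics/w2o.png',c)
E
python3 /tmp/c.py
```

```text
(no output)
```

View pics/w2o.png

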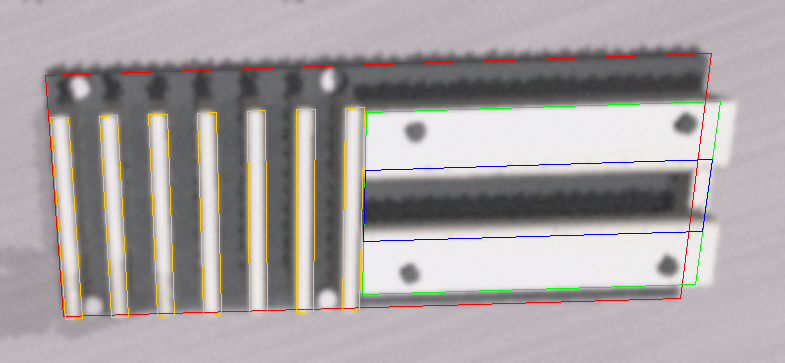

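The overlay fits the fins and plate well. The dock is at (0.6456, -0.0908) with yaw 1.277. The rail's far end shows about 5 mm beyond the nominal, which is irrelevant here. Next I go to the carrier.

carry_out(rows=[{"xyz": [0.49,-5.06,0],"yaw": 0,"claw": 1},{"xyz": [0.49,-5.06,0],"yaw": 0,"claw": 1},{"xyz": [0.49,-5.06,0],"yaw": 0,"claw": 1},{"xyz": [0.49,-5.06,0],"yaw": 0,"claw": 1},{"xyz": [0.49,-5.06,0],"yaw": 0,"claw": 1},{"xyz": [0.49,-5.06,0],"yaw": 0,"claw": 1},{"xyz": [0,0,3.5],"yaw": 0.1655,"claw": 1},{"xyz": [0,0,3.5],"yaw": 0.1655,"claw": 1},{"xyz": [0,0,3.5],"yaw": 0.1655,"claw": 1},{"xyz": [0,0,0],"yaw": 0,"claw": 0.2},{"xyz": [0,0,0],"yaw": 0,"claw": 0.2}])

```text
clock: 5.32
tool_pos: [0.5154, -0.375, 0.1418]
ee_rot: [0.001, 0.395, 0.919, -0.0]
contact_force: [-0.4, 0.5, 0.2]
opening: 0.0522
```

```bash
python3 -c "
from h import *
s=shot('wrist','w3')[3];delta(s,.5132,-.3741,.053,2.3203)"
```

```text
t 5.33 pos [ 0.5154 -0.375   0.1418] th 2.3288 q [-0.629   0.531   0.1633  1.2016  0.      0.1839] F [-0.4484  0.465   0.1538] op 0.0522
tool shift cm (at present axes) [ 0.2127 -0.1006  8.8848] yaw 0.00846775723597748
```

View pics/w3.png

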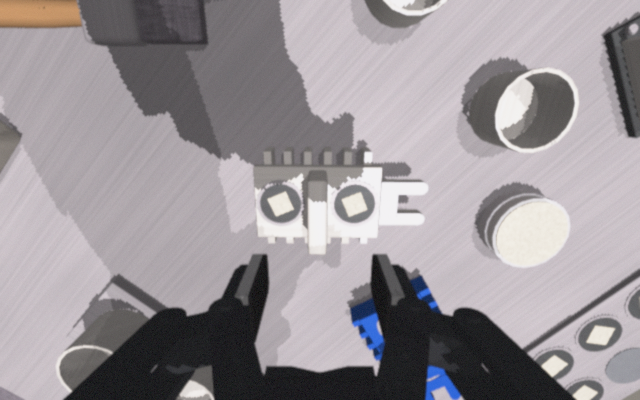

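carry_out(rows=[{"xyz": [0.2,-0.1,2.2],"yaw": 0.008,"claw": 0.2},{"xyz": [0,0,2.2],"yaw": 0,"claw": 0.2},{"xyz": [0,0,2.2],"yaw": 0,"claw": 0.2},{"xyz": [0,0,1.6],"yaw": 0,"claw": 0.2},{"xyz": [0,0,0.7],"yaw": 0,"claw": 0.2},{"xyz": [0,0,0],"yaw": 0,"claw": 0.2},{"xyz": [0,0,0],"yaw": 0,"claw": 0.2}], squeeze=60)

```text
clock: 6.25
tool_pos: [0.5132, -0.3742, 0.0522]
ee_rot: [0.001, 0.4, 0.916, -0.0]
contact_force: [0.1, -0.1, 1.4]
opening: 0.0516
```

```bash
python3 -c "
from h import *
from station import monitor
s=monitor.state();rep(s);delta(s,.5132,-.3741,.053,2.3203)"
```

```text
t 6.25 pos [ 0.5132 -0.3742  0.0522] th 2.3184 q [-0.63    0.5832  0.0149  1.0013 -0.      0.1932] F [ 0.073  -0.1334  1.3831] op 0.0516
tool shift cm (at present axes) [ 0.0064  0.0031 -0.0811] yaw -0.0018722532942310188
```

carry_out(rows=[{"xyz": [0,0,0],"yaw": 0,"claw": -1},{"xyz": [0,0,0],"yaw": 0,"claw": -1},{"xyz": [0,0,0],"yaw": 0,"claw": -1},{"xyz": [0,0,0],"yaw": 0,"claw": -1},{"xyz": [0,0,0],"yaw": 0,"claw": -1},{"xyz": [0,0,0],"yaw": 0,"claw": -1},{"xyz": [0,0,-0.5],"yaw": 0,"claw": -1},{"xyz": [0,0,-1],"yaw": 0,"claw": -1}], squeeze=60)

```text
clock: 7.25
tool_pos: [0.5123, -0.3735, 0.0661]
ee_rot: [-0.001, 0.4, 0.916, 0.0]
contact_force: [0.3, 0.3, -4.0]
opening: 0.013
```

```bash
python3 -c "
from h import *
from station import monitor
s=monitor.state();rep(s);print(s['wrist_torque'])"
```

```text
t 7.25 pos [ 0.5123 -0.3735  0.0661] th 2.3183 q [-0.63    0.5724  0.034   1.0339 -0.      0.1933] F [ 0.287   0.2525 -3.9699] op 0.013
[-0.0053 -0.0291 -0.0035]
```

carry_out(rows=[{"xyz": [0,0,-3],"yaw": 0,"claw": -1},{"xyz": [0,0,-3.5],"yaw": 0,"claw": -1},{"xyz": [0,0,-3.5],"yaw": 0,"claw": -1},{"xyz": [0,0,-3],"yaw": 0,"claw": -1},{"xyz": [1.46,3.63,0],"yaw": 0,"claw": -1},{"xyz": [1.46,3.63,0],"yaw": 0,"claw": -1},{"xyz": [1.46,3.63,0],"yaw": 0,"claw": -1},{"xyz": [1.46,3.63,0],"yaw": 0,"claw": -1},{"xyz": [1.46,3.63,0],"yaw": 0,"claw": -1},{"xyz": [1.46,3.63,0],"yaw": 0,"claw": -1},{"xyz": [1.46,3.63,0],"yaw": 0,"claw": -1},{"xyz": [1.46,3.63,0],"yaw": 0,"claw": -1}])

```text
clock: 8.75
tool_pos: [0.6467, -0.0895, 0.1968]
ee_rot: [0.0, 0.4, 0.916, -0.0]
contact_force: [0.3, -0.0, -4.7]
opening: 0.013
```

carry_out(rows=[{"xyz": [0,0,0],"yaw": -0.17,"claw": -1},{"xyz": [0,0,0],"yaw": -0.18,"claw": -1},{"xyz": [0,0,0],"yaw": -0.18,"claw": -1},{"xyz": [0,0,0],"yaw": 0,"claw": -1},{"xyz": [0,0,0],"yaw": 0,"claw": -1}])

```text
clock: 9.38
tool_pos: [0.6463, -0.0908, 0.1965]
ee_rot: [0.0, 0.148, 0.989, -0.0]
contact_force: [-0.3, 0.5, -6.3]
opening: 0.0132
```

```bash
python3 -c "
from h import *
s=shot('wrist','w4')[3];delta(s,.6456,-.0908,.1,2.8476)
im=cv2.imread('pics/w4.png');crop(im,220,100,520,300,2.6,'pics/w4c.png')"
```

```text
t 9.38 pos [ 0.6463 -0.0908  0.1965] th 2.844 q [-0.1396  0.5513  0.3347  1.3542 -0.      0.158 ] F [-0.2879  0.548  -6.3117] op 0.0132
tool shift cm (at present axes) [ 0.0695 -0.0208  9.6489] yaw -0.0035920160372966414
```

View pics/w4c.png

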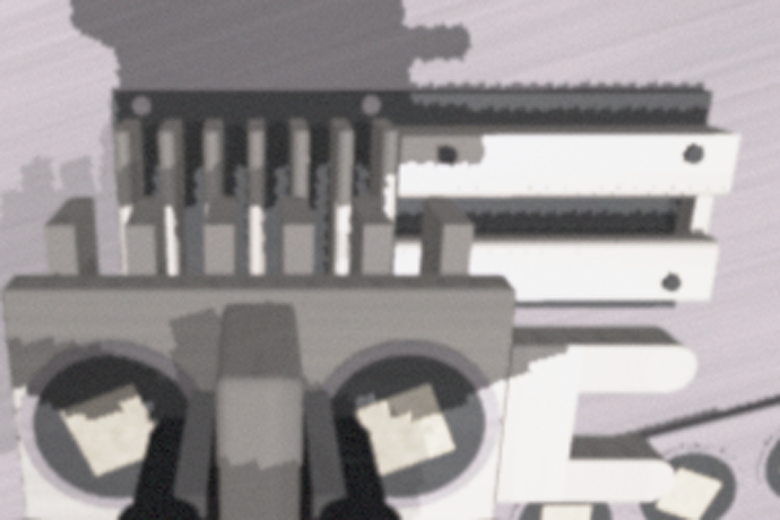

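```bash
cat > /tmp/d.py <<'E'
from h import *
P=[(-50,30,34),(50,30,34),(87,13,34),(87,-13,34),(50,18,34),(-7,28,68),(7,28,68),(64,8,34),(64,-8,34)]
U=np.array([(8,290),(513,291),(697,362),(672,483),(515,348),(219,380),(301,380),(580,388),(575,463)])/2.6+[220,100]-.3
for fr in (0,1):
  q=fit('w4',P,U,(.6456,-.0908,1.277),z=.1443,free=fr)
E
python3 /tmp/d.py
```

```text
fit [ 0.6478 -0.0901  1.2743] yawdeg 73.01460243813897 res px
[[-2.8, 0.2], [3.0, -0.5], [0.4, 2.8], [1.7, -0.5], [-0.2, -0.5], [-1.4, 0.1], [2.1, 0.1], [-0.3, 1.6], [-2.1, -0.7]]
fit [ 0.6486 -0.0899  1.275  -0.0014] yawdeg 73.05043081542063 res px
[[-0.9, 0.5], [2.8, -0.3], [-0.4, 2.7], [1.1, -1.0], [-0.3, -0.5], [-0.1, 0.0], [3.0, -0.0], [-0.6, 1.4], [-2.4, -1.2]]
```

carry_out(rows=[{"xyz": [0.07,-0.02,1.5],"yaw": -0.004,"claw": -1},{"xyz": [0,0,3],"yaw": 0,"claw": -1},{"xyz": [0,0,3],"yaw": 0,"claw": -1},{"xyz": [0,0,1.6],"yaw": 0,"claw": -1},{"xyz": [0,0,0],"yaw": 0,"claw": -1},{"xyz": [0,0,0],"yaw": 0,"claw": -1}])

```text
clock: 10.18
tool_pos: [0.6462, -0.0909, 0.1063]
ee_rot: [0.001, 0.144, 0.99, 0.0]
contact_force: [-0.2, 0.2, -4.3]
opening: 0.0128
```

```bash
python3 -c "
from h import *
s=shot('wrist','w5')[3];delta(s,.6456,-.0908,.066,2.8476)
im=cv2.imread('pics/w5.png');crop(im,200,100,520,300,2.5,'pics/w5c.png')
im=shot('side','s5')[0];crop(im,200,130,330,230,6,'pics/s5c.png')"
```

```text
t 10.18 pos [ 0.6462 -0.0909  0.1063] th 2.852 q [-0.1397  0.5808  0.1545  1.1431 -0.      0.1499] F [-0.2456  0.1627 -4.313 ] op 0.0128
tool shift cm (at present axes) [ 0.0624 -0.012   4.0348] yaw 0.004425683017887927
t 10.22 pos [ 0.6464 -0.0908  0.1066] th 2.8522 q [-0.1396  0.5806  0.1547  1.143   0.      0.1498] F [-0.2845  0.0201 -4.3579] op 0.0129
```

View pics/w5c.png

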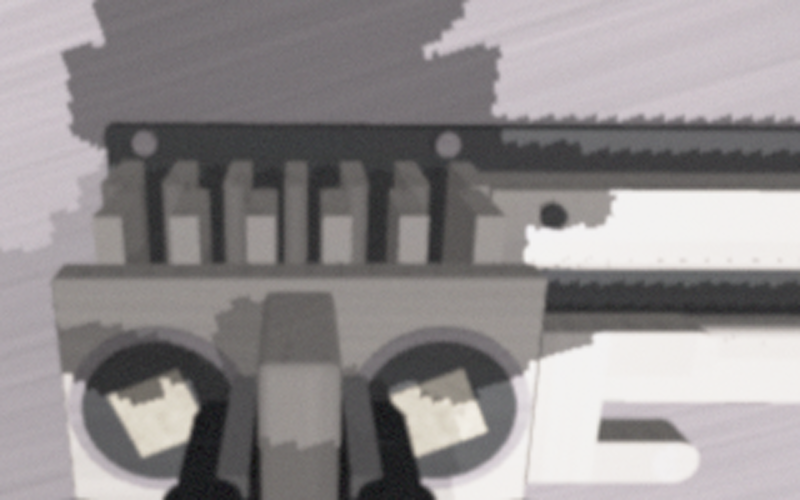

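View pics/s5c.png

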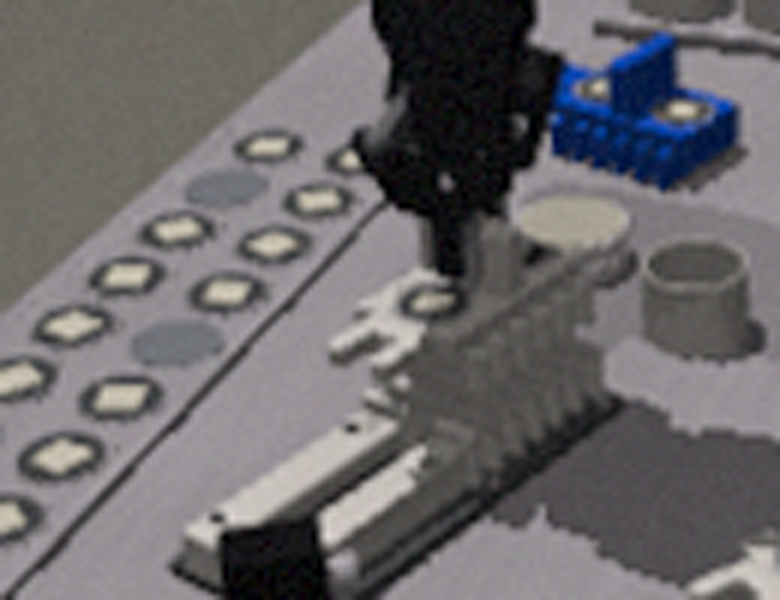

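```bash
cat > /tmp/e.py <<'E'
from h import *
import sys
n=sys.argv[1]
p,V,s=pickle.load(open(f'pics/{n}.pkl','rb'));im=cv2.imread(f'pics/{n}.png')
o=np.array([220,120]);k=3.8;c=cv2.resize(im[120:270,220:430],None,fx=k,fy=k,interpolation=cv2.INTER_CUBIC)
D=(.6456,-.0908,1.2768);t=s['tool_pos'];C=(t[0],t[1],theta(s)-np.pi/2)
def L(q,pts,col,z=0):
    u=((proj(p,V,place(*q,np.array(pts,float)/1000,z))-o+.5)*k).astype(int);cv2.polylines(c,[u.reshape(-1,1,2)],True,col,1)
for x in range(-48,49,16):L(D,[(x-3,35,8),(x+3,35,8),(x+3,35,37),(x-3,35,37)],(0,200,255))
L(D,[(-56,45,8),(176,45,8),(176,-45,8),(-56,-45,8)],(0,0,255))
zc=t[2]-.0522
for x in range(-40,41,16):L(C,[(x-3,40,1),(x+3,40,1),(x+3,40,24),(x-3,40,24)],(0,255,0),zc)
L(C,[(-50,30,34),(50,30,34),(50,-30,34),(-50,-30,34)],(0,255,0),zc)
cv2.imwrite(f'pics/{n}o.png',c)
E
python3 /tmp/e.py w5
```

```text
(no output)
```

View pics/w5o.png

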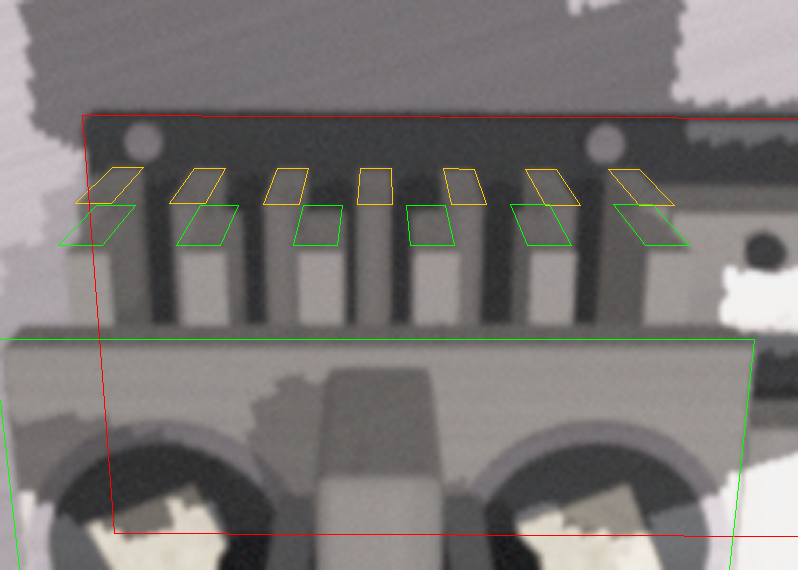

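The carrier and the dock fins both sit about 1 mm right of prediction, so their relative error is about 0.4 mm against ±2 mm clearance. I'll lower slowly.

carry_out(rows=[{"xyz": [0.06,0.02,0.5],"yaw": 0.004,"claw": -1},{"xyz": [0,0,0.5],"yaw": 0,"claw": -1},{"xyz": [0,0,0.3],"yaw": 0,"claw": -1},{"xyz": [0,0,0.2],"yaw": 0,"claw": -1},{"xyz": [0,0,0.2],"yaw": 0,"claw": -1},{"xyz": [0,0,0.2],"yaw": 0,"claw": -1},{"xyz": [0,0,0.2],"yaw": 0,"claw": -1},{"xyz": [0,0,0.2],"yaw": 0,"claw": -1}])

```text
clock: 11.28
tool_pos: [0.6452, -0.0904, 0.0822]
ee_rot: [0.0, 0.146, 0.989, 0.0]
contact_force: [0.2, 0.2, -5.0]
opening: 0.0128
```

```bash
python3 -c "
from h import *
from station import monitor
s=monitor.state();rep(s);delta(s,.6456,-.0908,.0662,2.8476);print(s['wrist_torque'])"
```

```text
t 11.28 pos [ 0.6452 -0.0904  0.0822] th 2.8483 q [-0.1392  0.5944  0.1145  1.0908  0.      0.1541] F [ 0.2127  0.1936 -4.9686] op 0.0128
tool shift cm (at present axes) [-0.0547 -0.0261  1.5998] yaw 0.0007246284898001498
[-0.0395  0.0803  0.0126]
```

carry_out(rows=[{"xyz": [0,0,0.25],"yaw": 0,"claw": -1},{"xyz": [0,0,0.25],"yaw": 0,"claw": -1},{"xyz": [0,0,0.25],"yaw": 0,"claw": -1},{"xyz": [0,0,0.2],"yaw": 0,"claw": -1},{"xyz": [0,0,0.15],"yaw": 0,"claw": -1},{"xyz": [0,0,0.1],"yaw": 0,"claw": -1},{"xyz": [0,0,0.1],"yaw": 0,"claw": -1},{"xyz": [0,0,0],"yaw": 0,"claw": -1}])

```text
clock: 12.28
tool_pos: [0.6451, -0.0904, 0.0693]
ee_rot: [-0.0, 0.146, 0.989, -0.0]
contact_force: [0.5, 0.6, -5.5]
opening: 0.0128
```

```bash
python3 -c "
from h import *
from station import monitor
s=monitor.state();rep(s);print(s['wrist_torque'])"
```

```text
t 12.28 pos [ 0.6451 -0.0904  0.0693] th 2.8483 q [-0.1392  0.6033  0.0955  1.0632 -0.      0.1541] F [ 0.545   0.6208 -5.5468] op 0.0128
[-0.0595  0.0234  0.0547]
```

carry_out(rows=[{"xyz": [0,0,0.1],"yaw": 0,"claw": -1},{"xyz": [0,0,0.1],"yaw": 0,"claw": -1},{"xyz": [0,0,0.05],"yaw": 0,"claw": -1},{"xyz": [0,0,0.05],"yaw": 0,"claw": -1}])

```text
clock: 12.78
tool_pos: [0.6451, -0.0904, 0.0663]
ee_rot: [-0.0, 0.146, 0.989, -0.0]
contact_force: [-0.3, -0.2, -5.6]
opening: 0.0131
```

carry_out(rows=[{"xyz": [0,0,0.05],"yaw": 0,"claw": -1},{"xyz": [0,0,0.05],"yaw": 0,"claw": -1}])

```text
clock: 13.02
tool_pos: [0.6452, -0.0904, 0.0657]
ee_rot: [0.0, 0.146, 0.989, -0.0]
contact_force: [-4.8, -0.2, 6.2]
opening: 0.0133
```

Contact came at the expected height. I'll release gently and retreat up.

carry_out(rows=[{"xyz": [0,0,0],"yaw": 0,"claw": -0.5},{"xyz": [0,0,0],"yaw": 0,"claw": 0},{"xyz": [0,0,0],"yaw": 0,"claw": 0.2},{"xyz": [0,0,0],"yaw": 0,"claw": 0.2},{"xyz": [0,0,-2],"yaw": 0,"claw": 0.2},{"xyz": [0,0,-4],"yaw": 0,"claw": 0.2},{"xyz": [0,0,-5],"yaw": 0,"claw": 0.2},{"xyz": [0,0,-5],"yaw": 0,"claw": 0.2},{"xyz": [0,0,-2],"yaw": 0,"claw": 0.2},{"xyz": [0,0,0],"yaw": 0,"claw": 0.2}])

```text
clock: 14.28
tool_pos: [0.6459, -0.0905, 0.2468]
ee_rot: [0.001, 0.146, 0.989, 0.0]
contact_force: [0.4, -0.3, -1.5]
opening: 0.0509
```

```bash
python3 -c "
from h import *
im=shot('wrist','w6')[0];crop(im,240,110,500,270,3,'pics/w6c.png')
im=shot('side','s6')[0];crop(im,200,130,330,230,6,'pics/s6c.png')"
```

```text
t 14.28 pos [ 0.6459 -0.0905  0.2468] th 2.8483 q [-0.1392  0.5487  0.4569  1.476   0.      0.1541] F [ 0.4424 -0.2915 -1.5138] op 0.0509
t 14.32 pos [ 0.6454 -0.0904  0.2452] th 2.8483 q [-0.1392  0.5496  0.4543  1.4749  0.      0.1541] F [ 0.5621 -0.4597 -0.0651] op 0.0516
```

View pics/w6c.png

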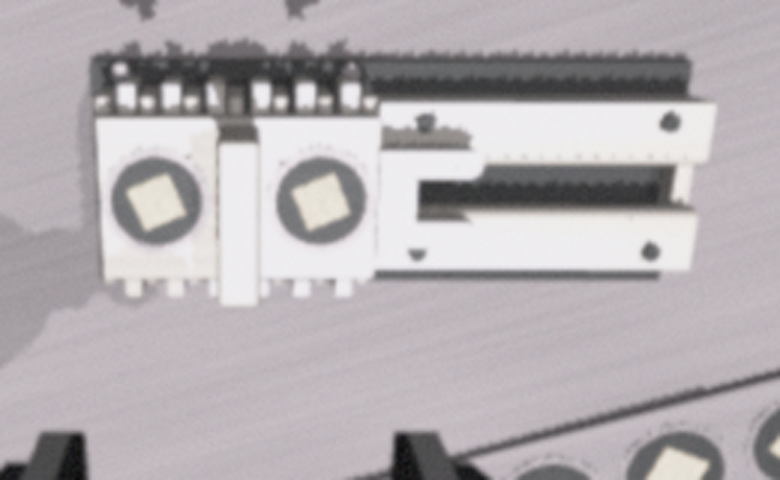

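View pics/s6c.png

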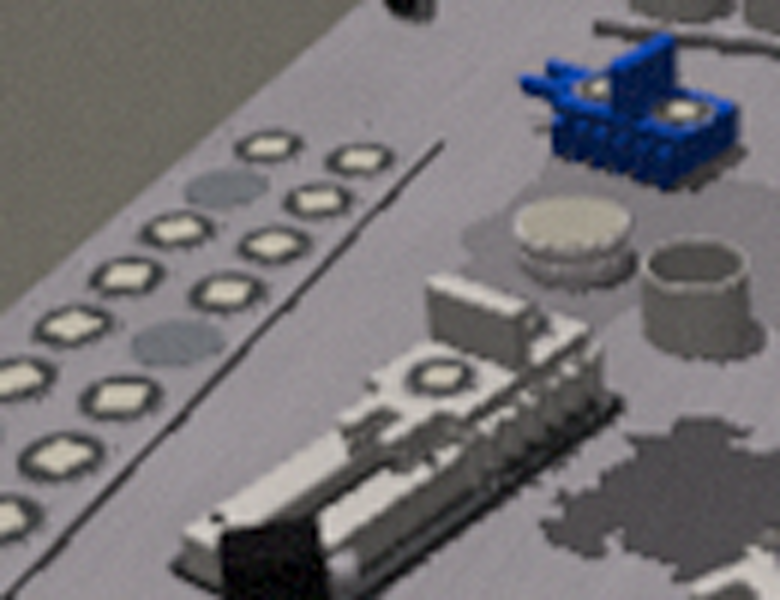

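The carrier's six fin ends show between the dock's seven, its plate is level, and the lug is over the rail with the notch centred on the slot. Now I'll fit its pose and plan the route to the bolt.

```bash
python3 - <<'E'
from h import *
P=[(-50,30,34),(50,30,34),(50,-30,34),(-50,-30,34),(-7,28,68),(7,28,68),(7,-28,68),(-7,-28,68),(64,8,34),(50,18,34)]
U=np.array([(95,118),(380,118),(374,278),(106,278),(219,141),(257,141),(257,304),(222,304),(418,181),(380,152)])/3+[240,110]-.3
q=fit('w6',P,U,(.6456,-.0908,1.277),z=.014)
xs=[-48,48]
P=[(x,35,37.5) for x in (-48,48)]+[(-56,45,8),(170,32,30),(170,-32,30)]
p,V,s=pickle.load(open('pics/w6.pkl','rb'))
print((proj(p,V,place(.6456,-.0908,1.2768,np.array(P)/1000))+.3-[240,110])*3)
c,si=np.cos(1.2768),np.sin(1.2768)
for x in(69,120):print(x,.6456+c*x/1e3,-.0908+si*x/1e3)
delta(s,.45,-.05,.26);
E
```

```text
fit [ 0.646  -0.09    1.2759] yawdeg 73.10086474558567 res px
[[-0.0, -0.5], [0.7, -0.4], [-0.0, 0.5], [-1.0, 0.4], [-0.9, -0.1], [1.2, -0.1], [0.8, 1.1], [-1.5, 1.1], [0.1, -0.8], [0.2, -0.4]]
[[101.4168  97.2863]
 [370.4451  97.295 ]
 [ 89.9544  59.6997]
 [701.2268 102.5715]
 [674.5662 268.5722]]
69 0.6655947777148831 -0.024760550697841124
120 0.6803735264606663 0.024051216177667617
tool shift cm (at present axes) [19.9264 -1.7867 -1.3153] yaw None
```

The seated carrier fits at (0.646, -0.090) with yaw 1.276, which agrees with the dock to within 1 mm. Next is the bolt.

carry_out(rows=[{"xyz": [2.93,4.14,0],"yaw": 0,"claw": 0.2},{"xyz": [2.93,4.14,0],"yaw": 0,"claw": 0.2},{"xyz": [2.93,4.14,0],"yaw": 0,"claw": 0.2},{"xyz": [2.93,4.14,0],"yaw": 0,"claw": 0.2},{"xyz": [2.93,4.14,0],"yaw": 0,"claw": 0.2},{"xyz": [2.93,4.14,0],"yaw": 0,"claw": 0.2},{"xyz": [2.93,4.14,0],"yaw": 0,"claw": 0.2},{"xyz": [2.93,4.14,0],"yaw": 0,"claw": 0.2},{"xyz": [2.93,4.14,0],"yaw": 0,"claw": 0.2}])

```text
clock: 15.5
tool_pos: [0.4992, 0.3437, 0.2439]
ee_rot: [-0.001, 0.146, 0.989, -0.001]
contact_force: [-0.1, -0.4, -0.4]
opening: 0.0512
```

carry_out(rows=[{"xyz": [0,0,0],"yaw": -0.185,"claw": 0.2},{"xyz": [0,0,0],"yaw": -0.185,"claw": 0.2},{"xyz": [0,0,0],"yaw": -0.185,"claw": 0.2},{"xyz": [0,0,0],"yaw": -0.185,"claw": 0.2},{"xyz": [0,0,0],"yaw": -0.185,"claw": 0.2},{"xyz": [0,0,0],"yaw": -0.185,"claw": 0.2},{"xyz": [0,0,0],"yaw": -0.185,"claw": 0.2},{"xyz": [0,0,0],"yaw": -0.185,"claw": 0.2},{"xyz": [0,0,0],"yaw": 0,"claw": 0.2},{"xyz": [0,0,0],"yaw": 0,"claw": 0.2}])

```text
clock: 16.75
tool_pos: [0.5002, 0.3424, 0.2446]
ee_rot: [-0.001, -0.557, 0.83, 0.0]
contact_force: [0.2, -0.8, 0.1]
opening: 0.0512
```

```bash
python3 -c "
from h import *
im=shot('wrist','w7')[0]"
```

```text
t 16.75 pos [0.5002 0.3424 0.2446] th -1.9593 q [ 0.6002  0.4424  0.2833  1.4128  0.     -0.5821] F [ 0.1774 -0.7881  0.068 ] op 0.0512
```

View pics/w7.png

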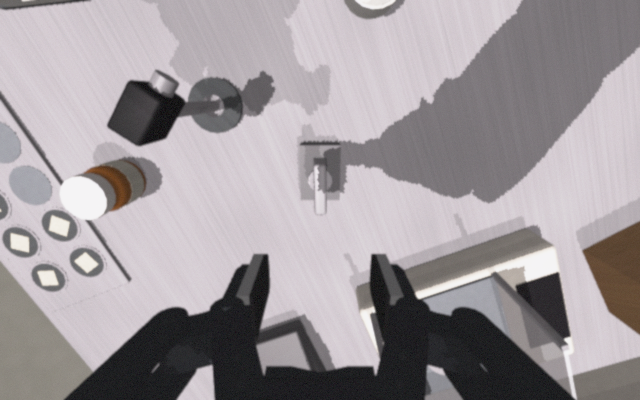

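```bash
python3 -c "
from h import *
im=cv2.imread('pics/w7.png');crop(im,285,130,365,220,6.5,'pics/w7c.png')"
```

```text
(no output)
```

View pics/w7c.png

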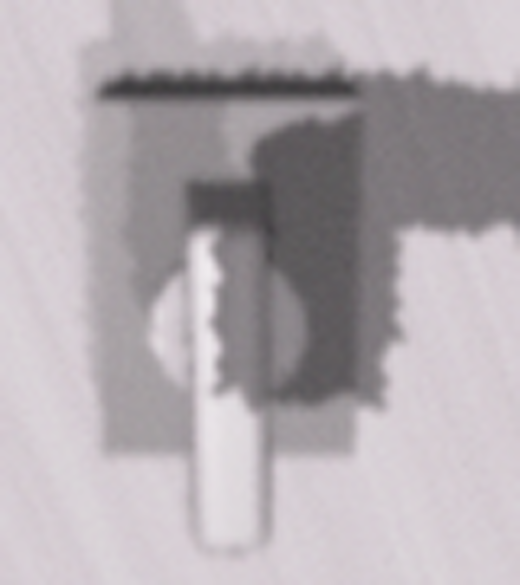

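```bash
python3 - <<'E'
from h import *
P=[(25,6,85),(25,-6,85),(-25,6,85),(-25,-6,85)]
U=np.array([(189,228),(270,230),(193,548),(269,548)])/6.5+[285,130]-.4
q=fit('w7',P,U,(.5,.343,-1.95),z=.008)
P=[(32,23,24),(32,-23,24),(-32,23,24),(-32,-23,24)]
U=np.array([(100,99),(357,96),(103,453),(355,453)])/6.5+[285,130]-.4
fit('w7',P,U,(.5,.343,-1.95))
p,V,s=pickle.load(open('pics/w7.pkl','rb'))
delta(s,q[0],q[1],.073,q[2])
E
```

```text
fit [ 0.4998  0.3438 -1.9552] yawdeg -112.02376393867158 res px
[[-0.4, -0.8], [0.4, -1.2], [-0.4, 1.3], [0.4, 1.2]]
fit [ 0.4998  0.3437 -1.9563] yawdeg -112.08737945640561 res px
[[-1.0, -0.1], [0.9, 0.1], [-0.1, 0.1], [0.2, -0.1]]
tool shift cm (at present axes) [-0.1155  0.0849 17.1623] yaw -0.00414215633494841
```

carry_out(rows=[{"xyz": [-0.12,0.08,3],"yaw": -0.004,"claw": 0.2},{"xyz": [0,0,4],"yaw": 0,"claw": 0.2},{"xyz": [0,0,4],"yaw": 0,"claw": 0.2},{"xyz": [0,0,3],"yaw": 0,"claw": 0.2},{"xyz": [0,0,2],"yaw": 0,"claw": 0.2},{"xyz": [0,0,0.9],"yaw": 0,"claw": 0.2},{"xyz": [0,0,0],"yaw": 0,"claw": 0.2},{"xyz": [0,0,0],"yaw": 0,"claw": 0.2}])

```text
clock: 17.8
tool_pos: [0.5006, 0.3443, 0.0773]
ee_rot: [0.001, -0.561, 0.828, -0.0]
contact_force: [-0.0, 0.7, 0.1]
opening: 0.0512
```

```bash
python3 -c "
from h import *
s=shot('wrist','w8')[3];delta(s,.4998,.3438,.075,-1.9556)"
```

```text
t 17.8 pos [0.5006 0.3443 0.0773] th -1.9514 q [ 0.6024  0.51   -0.0405  1.019  -0.     -0.5878] F [-0.0362  0.6657  0.1369] op 0.0512
tool shift cm (at present axes) [0.0718 0.057  0.2264] yaw 0.004221595990067328
```

View pics/w8.png

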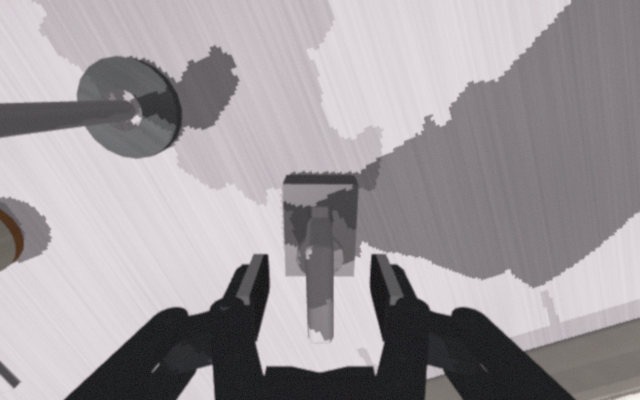

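The wing is at column 320, midway between the jaws (268 and 372). I'll grip it.

carry_out(rows=[{"xyz": [0.05,0.03,0.2],"yaw": 0.004,"claw": 0},{"xyz": [0,0,0],"yaw": 0,"claw": -1},{"xyz": [0,0,0],"yaw": 0,"claw": -1},{"xyz": [0,0,0],"yaw": 0,"claw": -1},{"xyz": [0,0,0],"yaw": 0,"claw": -1},{"xyz": [0,0,0],"yaw": 0,"claw": -1},{"xyz": [0,0,-0.5],"yaw": 0,"claw": -1},{"xyz": [0,0,-1],"yaw": 0,"claw": -1},{"xyz": [0,0,0],"yaw": 0,"claw": -1}], squeeze=60)

```text
clock: 18.98
tool_pos: [0.5001, 0.3439, 0.0903]
ee_rot: [0.001, -0.559, 0.829, 0.0]
contact_force: [0.9, 0.2, -1.7]
opening: 0.0114
```

```bash
python3 -c "
from h import *
s=shot('wrist','w9')[3]
im=cv2.imread('pics/w9.png');crop(im,220,140,420,380,2.5,'pics/w9c.png')"
```

```text
t 18.98 pos [0.5001 0.3439 0.0903] th -1.9549 q [ 0.6024  0.499  -0.0232  1.047   0.     -0.5843] F [ 0.8826  0.1658 -1.7479] op 0.0114
```

View pics/w9c.png

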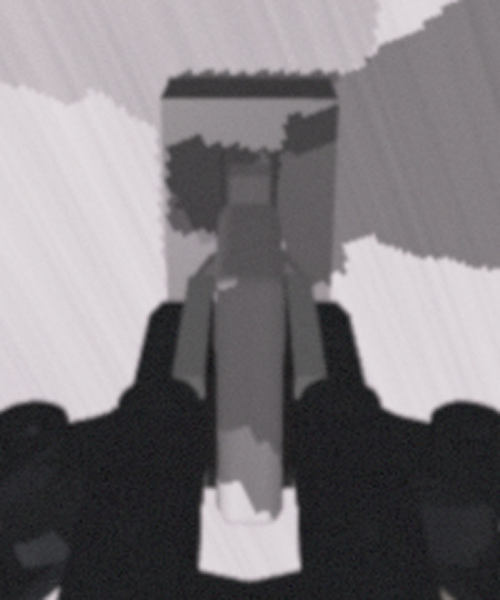

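carry_out(rows=[{"xyz": [0,0,-3],"yaw": 0,"claw": -1},{"xyz": [0,0,-5],"yaw": 0,"claw": -1},{"xyz": [0,0,-5],"yaw": 0,"claw": -1},{"xyz": [0,0,-4],"yaw": 0,"claw": -1},{"xyz": [4.3,-1.31,0],"yaw": 0,"claw": -1},{"xyz": [4.3,-1.31,0],"yaw": 0,"claw": -1},{"xyz": [4.3,-1.31,0],"yaw": 0,"claw": -1},{"xyz": [4.3,-1.31,0],"yaw": 0,"claw": -1},{"xyz": [4.3,-1.31,0],"yaw": 0,"claw": -1}])

```text
clock: 20.15
tool_pos: [0.4794, 0.1183, 0.2592]
ee_rot: [-0.0, -0.559, 0.829, -0.0]
contact_force: [0.9, -0.8, -1.2]
opening: 0.0113
```

carry_out(rows=[{"xyz": [0.28,-4.43,0],"yaw": 0,"claw": -1},{"xyz": [0.28,-4.43,0],"yaw": 0,"claw": -1},{"xyz": [0.28,-4.43,0],"yaw": 0,"claw": -1},{"xyz": [0.28,-4.43,0],"yaw": 0,"claw": -1},{"xyz": [0.28,-4.43,0],"yaw": 0,"claw": -1},{"xyz": [0,0,3],"yaw": -0.09,"claw": -1},{"xyz": [0,0,4],"yaw": 0,"claw": -1},{"xyz": [0,0,3],"yaw": 0,"claw": -1},{"xyz": [0,0,0],"yaw": 0,"claw": -1},{"xyz": [0,0,0],"yaw": 0,"claw": -1}])

```text
clock: 21.4
tool_pos: [0.6804, 0.0238, 0.1607]
ee_rot: [0.001, -0.596, 0.803, -0.0]
contact_force: [0.7, -1.2, -1.2]
opening: 0.0112
```

```bash
python3 -c "
from h import *
s=shot('wrist','w10')[3];delta(s,.6804,.0241,.0753,-1.8648)"
```

```text
t 21.4 pos [0.6804 0.0238 0.1607] th -1.8649 q [ 0.0349  0.6223  0.3639  1.311   0.     -1.2418] F [ 0.745  -1.1773 -1.1645] op 0.0112
tool shift cm (at present axes) [-0.033   0.0099  8.544 ] yaw -0.00011661801579965214
```

View pics/w10.png

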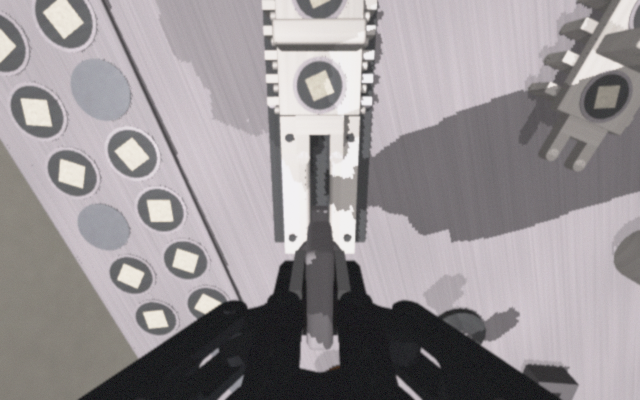

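The bolt is in line with the slot (both at columns 319–320) and clear of the prongs. I'll lower it.

carry_out(rows=[{"xyz": [-0.03,0,2],"yaw": 0,"claw": -1},{"xyz": [0,0,2.5],"yaw": 0,"claw": -1},{"xyz": [0,0,1],"yaw": 0,"claw": -1},{"xyz": [0,0,0.4],"yaw": 0,"claw": -1},{"xyz": [0,0,0.3],"yaw": 0,"claw": -1},{"xyz": [0,0,0.3],"yaw": 0,"claw": -1},{"xyz": [0,0,0.3],"yaw": 0,"claw": -1},{"xyz": [0,0,0.3],"yaw": 0,"claw": -1}])

```text
clock: 22.45
tool_pos: [0.6801, 0.024, 0.0883]
ee_rot: [0.0, -0.596, 0.803, -0.0]
contact_force: [0.3, 0.5, -1.8]
opening: 0.0115
```

```bash
python3 -c "
from h import *
s=shot('wrist','w11')[3];delta(s,.6804,.0241,.0753,-1.8648)
im=cv2.imread('pics/w11.png');crop(im,220,0,420,240,2.4,'pics/w11c.png')"
```

```text
t 22.45 pos [0.6801 0.024  0.0883] th -1.8649 q [ 0.0353  0.6515  0.2297  1.1489 -0.     -1.2414] F [ 0.3286  0.5208 -1.7609] op 0.0115
tool shift cm (at present axes) [-0.0195 -0.0277  1.2951] yaw -0.00010756833859648651
```

View pics/w11c.png

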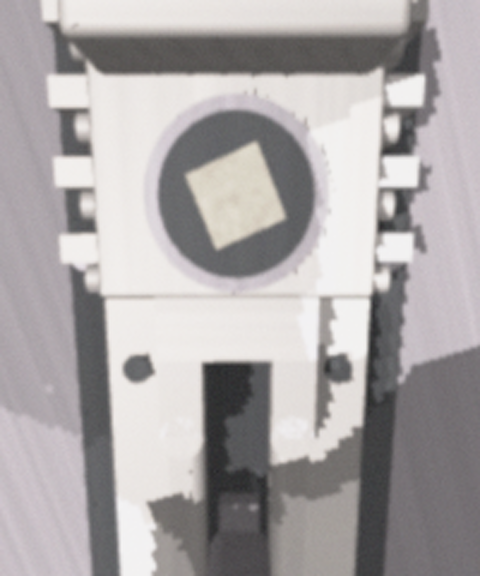

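The head is in the slot and centred: head at columns 218–262 of the crop, slot at 205–270.

carry_out(rows=[{"xyz": [0,0,0.3],"yaw": 0,"claw": -1},{"xyz": [0,0,0.3],"yaw": 0,"claw": -1},{"xyz": [0,0,0.25],"yaw": 0,"claw": -1},{"xyz": [0,0,0.15],"yaw": 0,"claw": -1},{"xyz": [0,0,0.1],"yaw": 0,"claw": -1},{"xyz": [0,0,0.1],"yaw": 0,"claw": -1}])

```text
clock: 23.25
tool_pos: [0.6801, 0.024, 0.0763]
ee_rot: [0.0, -0.596, 0.803, -0.0]
contact_force: [-0.5, 0.4, -1.3]
opening: 0.0111
```

carry_out(rows=[{"xyz": [0,0,0.05],"yaw": 0,"claw": -1},{"xyz": [0,0,0.05],"yaw": 0,"claw": -1},{"xyz": [0,0,0],"yaw": 0,"claw": -1}])

```text
clock: 23.62
tool_pos: [0.68, 0.024, 0.0753]
ee_rot: [0.0, -0.596, 0.803, -0.0]
contact_force: [-0.2, 0.2, -0.9]
opening: 0.0109
```

carry_out(rows=[{"xyz": [0,0,0.05],"yaw": 0,"claw": -1},{"xyz": [0,0,0.04],"yaw": 0,"claw": -1},{"xyz": [0,0,0],"yaw": 0,"claw": -1}])

```text
clock: 24.0
tool_pos: [0.6801, 0.024, 0.0745]
ee_rot: [0.0, -0.596, 0.803, -0.0]
contact_force: [-2.1, -0.3, 0.9]
opening: 0.0111
```

carry_out(rows=[{"xyz": [0,0,-0.1],"yaw": 0,"claw": -1},{"xyz": [0.5,0,0],"yaw": 0,"claw": -1},{"xyz": [0.8,0,0],"yaw": 0,"claw": -1},{"xyz": [0.8,0,0],"yaw": 0,"claw": -1},{"xyz": [0.8,0,0],"yaw": 0,"claw": -1},{"xyz": [0.6,0,0],"yaw": 0,"claw": -1},{"xyz": [0.5,0,0],"yaw": 0,"claw": -1},{"xyz": [0.4,0,0],"yaw": 0,"claw": -1},{"xyz": [0.2,0,0],"yaw": 0,"claw": -1},{"xyz": [0.1,0,0],"yaw": 0,"claw": -1}])

```text
clock: 25.25
tool_pos: [0.6664, -0.021, 0.0754]
ee_rot: [-0.0, -0.596, 0.803, 0.0]
contact_force: [-1.7, 0.4, -1.4]
opening: 0.0109
```

```bash
python3 -c "
from h import *
from station import monitor
s=monitor.state();rep(s);delta(s,.6656,-.0248,.0755,-1.8648);print(s['wrist_torque'])"
```

```text
t 25.25 pos [ 0.6664 -0.021   0.0754] th -1.8648 q [-0.0315  0.6303  0.1589  1.0994  0.     -1.3082] F [-1.7442  0.4073 -1.4136] op 0.0109
tool shift cm (at present axes) [ 0.3887 -0.0364 -0.0101] yaw -3.516157931304775e-05
[0.0276 0.0541 0.0725]
```

carry_out(rows=[{"xyz": [0.1,-0.02,0],"yaw": 0,"claw": -1},{"xyz": [0.1,0,0],"yaw": 0,"claw": -1},{"xyz": [0.1,0,0],"yaw": 0,"claw": -1},{"xyz": [0,0,0],"yaw": 0,"claw": -1}])

```text
clock: 25.75
tool_pos: [0.6657, -0.024, 0.0754]
ee_rot: [0.0, -0.596, 0.803, -0.0]
contact_force: [-0.3, -0.5, -1.2]
opening: 0.0111
```

carry_out(rows=[{"xyz": [0.05,0,0],"yaw": 0,"claw": -1},{"xyz": [0,0,0],"yaw": 0,"claw": -1}])

```text
clock: 26.0
tool_pos: [0.6656, -0.0244, 0.0754]
ee_rot: [0.0, -0.596, 0.803, -0.0]
contact_force: [1.0, -0.3, -1.6]
opening: 0.0111
```

carry_out(rows=[{"xyz": [0.05,0,0],"yaw": 0,"claw": -1},{"xyz": [0,0,0],"yaw": 0,"claw": -1}])

```text
clock: 26.25
tool_pos: [0.6655, -0.0247, 0.0754]
ee_rot: [0.0, -0.596, 0.803, 0.0]
contact_force: [0.3, 1.6, -1.8]
opening: 0.0113
```

```bash
python3 -c "
from h import *
s=shot('wrist','w12')[3]
im=cv2.imread('pics/w12.png');crop(im,220,100,420,340,2.4,'pics/w12c.png')"
```

```text
t 26.25 pos [ 0.6655 -0.0247  0.0754] th -1.8648 q [-0.0372  0.6286  0.1559  1.0981  0.0004 -1.314 ] F [ 0.2587  1.5955 -1.831 ] op 0.0113
```

View pics/w12c.png

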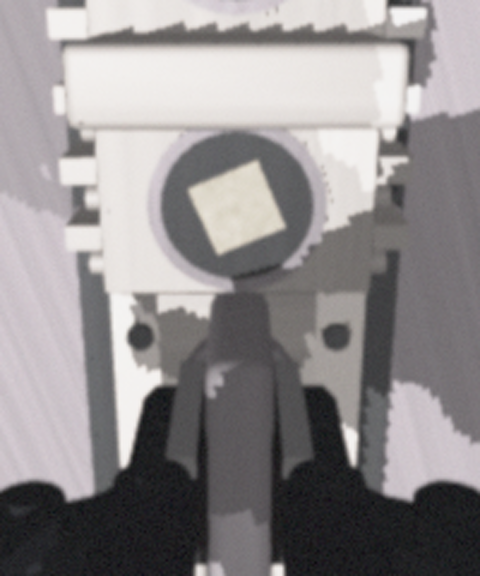

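carry_out(rows=[{"xyz": [0.05,0,0],"yaw": 0,"claw": -1},{"xyz": [0,0,0],"yaw": 0,"claw": -1}])

```text
clock: 26.55
tool_pos: [0.6653, -0.0252, 0.0754]
ee_rot: [0.0, -0.596, 0.803, 0.0]
contact_force: [1.3, 1.9, -1.2]
opening: 0.0113
```

carry_out(rows=[{"xyz": [0.03,0,0],"yaw": 0,"claw": -1},{"xyz": [0,0,0],"yaw": 0,"claw": -1}])

```text
clock: 26.8
tool_pos: [0.6652, -0.0256, 0.0754]
ee_rot: [0.0, -0.596, 0.803, 0.0]
contact_force: [1.6, 2.3, -2.0]
opening: 0.0115
```

There is a steady light contact of about 2.5 N at the predicted home position, so the bolt is against the notch end. Now the quarter turn.

carry_out(rows=[{"xyz": [-0.02,0,0],"yaw": 0.1,"claw": -1},{"xyz": [0,0,0],"yaw": 0.15,"claw": -1},{"xyz": [0,0,0],"yaw": 0.165,"claw": -1},{"xyz": [0,0,0],"yaw": 0.165,"claw": -1},{"xyz": [0,0,0],"yaw": 0.165,"claw": -1},{"xyz": [0,0,0],"yaw": 0.165,"claw": -1},{"xyz": [0,0,0],"yaw": 0.165,"claw": -1},{"xyz": [0,0,0],"yaw": 0.165,"claw": -1},{"xyz": [0,0,0],"yaw": 0.165,"claw": -1},{"xyz": [0,0,0],"yaw": 0.165,"claw": -1},{"xyz": [0,0,0],"yaw": 0,"claw": -1},{"xyz": [0,0,0],"yaw": 0,"claw": -1}])

```text
clock: 28.3
tool_pos: [0.6653, -0.0255, 0.0754]
ee_rot: [0.0, 0.144, 0.99, -0.0]
contact_force: [0.6, 1.4, -1.0]
opening: 0.0109
```

```bash
python3 -c "
from h import *
s=shot('wrist','w13')[3];delta(s,.6656,-.0248,.0755,1.2768+np.pi/2);print(s['wrist_torque'])
im=shot('side','s13')[0];crop(im,200,130,330,230,6,'pics/s13c.png')"
```

```text
t 28.3 pos [ 0.6653 -0.0255  0.0754] th 2.852 q [-0.0383  0.6282  0.1554  1.0978 -0.0002  0.2513] F [ 0.5875  1.3679 -0.9527] op 0.0109
tool shift cm (at present axes) [-0.0081  0.0802 -0.0075] yaw 0.004407577871370805
[ 0.2364 -0.2209  0.0217]
t 28.35 pos [ 0.6653 -0.0255  0.0754] th 2.8514 q [-0.0383  0.6283  0.1554  1.0979 -0.0001  0.2519] F [ 0.3931  1.9565 -1.7899] op 0.0109
```

View pics/w13.png

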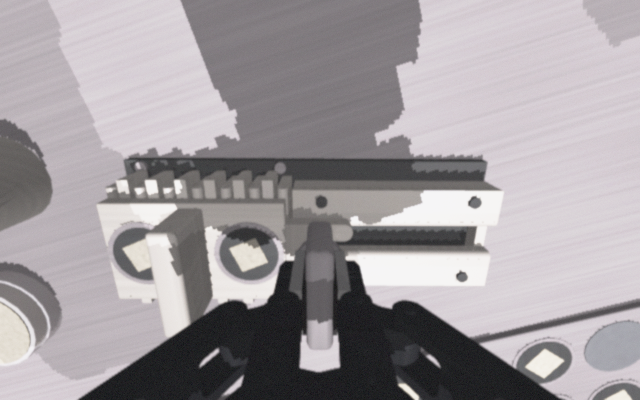

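View pics/s13c.png

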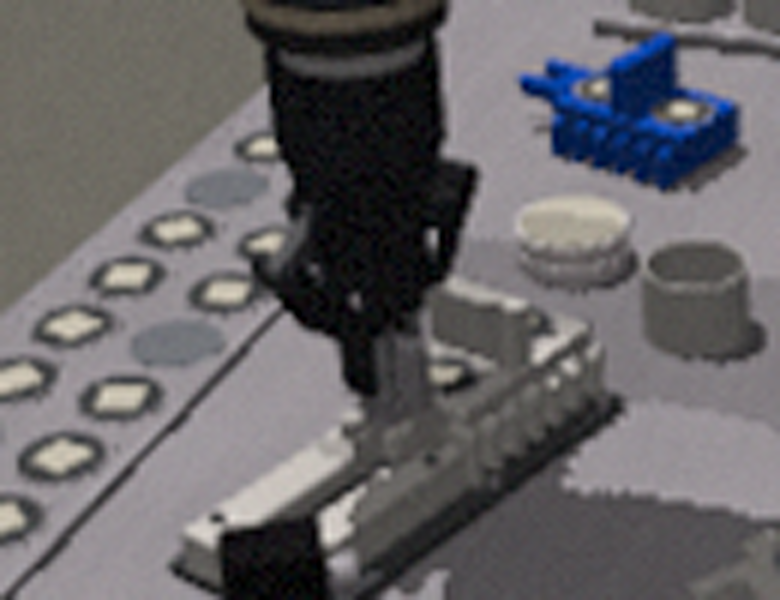

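carry_out(rows=[{"xyz": [0,0,0.05],"yaw": 0.004,"claw": -1},{"xyz": [0,0,0.03],"yaw": 0,"claw": -1},{"xyz": [0,0,0],"yaw": 0,"claw": -0.7},{"xyz": [0,0,0],"yaw": 0,"claw": -0.3},{"xyz": [0,0,0],"yaw": 0,"claw": 0},{"xyz": [0,0,0],"yaw": 0,"claw": 0},{"xyz": [0,0,-2],"yaw": 0,"claw": 0},{"xyz": [0,0,-4],"yaw": 0,"claw": 0},{"xyz": [0,0,-5],"yaw": 0,"claw": 0},{"xyz": [0,0,-5],"yaw": 0,"claw": 0},{"xyz": [0,0,0],"yaw": 0,"claw": 0},{"xyz": [0,0,0],"yaw": 0,"claw": 0}])

```text
clock: 29.9
tool_pos: [0.6652, -0.0254, 0.234]
ee_rot: [-0.0, 0.148, 0.989, -0.0]
contact_force: [-0.4, -0.2, 0.1]
opening: 0.0431
```

```bash
python3 -c "
from h import *
im=shot('wrist','w14')[0];crop(im,180,110,460,270,2.8,'pics/w14c.png')
im=shot('side','s14')[0];crop(im,200,130,330,230,6,'pics/s14c.png')
im=shot('top','t14')[0]"
```

```text
t 29.9 pos [ 0.6652 -0.0254  0.234 ] th 2.8443 q [-0.0382  0.5846  0.484   1.4707  0.      0.2591] F [-0.4255 -0.2321  0.0686] op 0.0431
t 29.95 pos [ 0.6649 -0.0254  0.2334] th 2.8443 q [-0.0382  0.585   0.4832  1.4706 -0.      0.2591] F [-0.0342  0.0691 -0.4055] op 0.0425
t 30.0 pos [ 0.6647 -0.0254  0.2332] th 2.8443 q [-0.0382  0.5851  0.483   1.4707 -0.      0.259 ] F [ 0.0155 -0.3089  0.6916] op 0.0427
```

View pics/w14c.png

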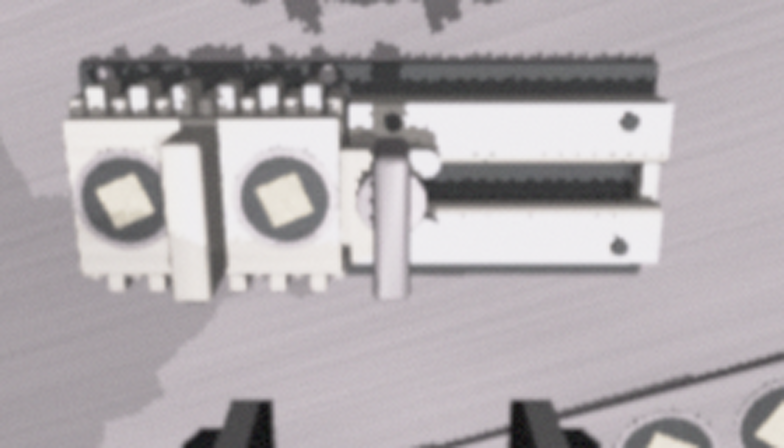

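View pics/s14c.png

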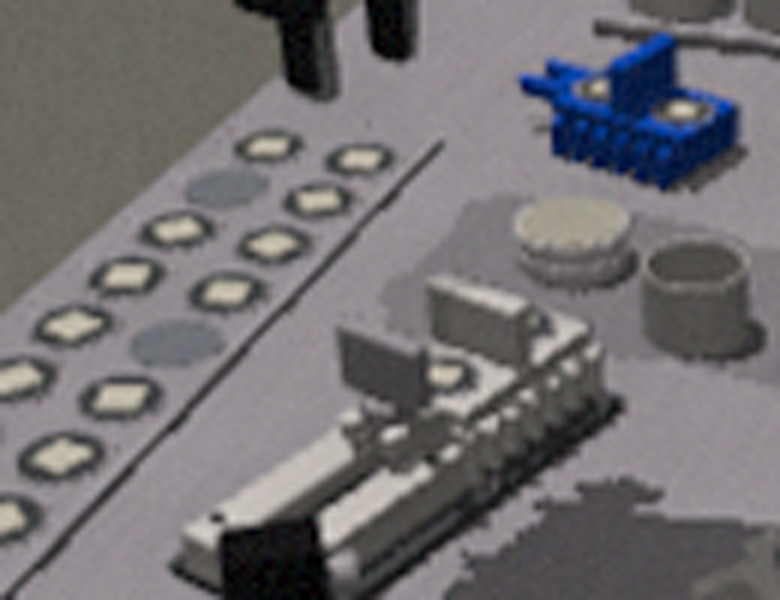

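View pics/t14.png

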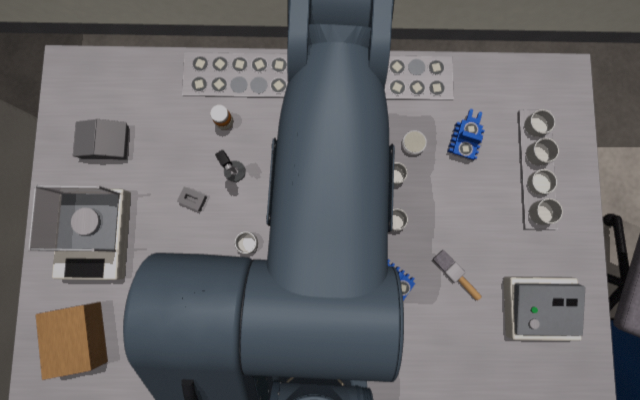

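```bash
python3 - <<'E'
from h import *
P=[(25,6,85),(25,-6,85),(-25,6,85),(-25,-6,85)]
U=np.array([(376,158),(411,158),(374,298),(408,298)])/2.8+[180,110]-.3
b=fit('w14',P,U,(.6656,-.0248,2.85),z=.008)
P=[(-50,30,34),(50,30,34),(50,-30,34),(-50,-30,34)]
U=np.array([(64,120),(340,120),(341,276),(81,276)])/2.8+[180,110]-.3
c=fit('w14',P,U,(.6456,-.0908,1.277),z=.014)
for d in ((.6456,-.0908,1.2768),c):
    v=b[:2]-d[:2];print('bolt in frame',np.cos(d[2])*v[0]+np.sin(d[2])*v[1],-np.sin(d[2])*v[0]+np.cos(d[2])*v[1],'rel yaw deg',np.degrees(b[2]-d[2]))
E
```

```text
fit [ 0.6647 -0.0242  2.8275] yawdeg 162.00403583093907 res px
[[-0.6, -1.4], [0.6, -1.1], [-0.4, 1.8], [0.4, 2.0]]
fit [ 0.6464 -0.0906  1.2701] yawdeg 72.77235786633453 res px
[[-0.6, -0.2], [0.0, 0.1], [0.6, 0.3], [-0.0, -0.0]]
bolt in frame 0.06927305667089512 0.001057942291625539 rel yaw deg 88.84878454863556
bolt in frame 0.06880924123080064 0.002191881053357693 rel yaw deg 89.23167796460454
```

All checks agree, so I'm handing in.

```bash
python3 -c "
from station import bot,monitor
print(monitor.state()['clock']);print(bot.finish_job())"
```

```text
30.05
the job is handed in; nothing more can be done
None
```

The fine-finned carrier is seated on the dock, and the T-bolt is home in its notch, turned a quarter turn. I handed the job in at 30 s of the 64 s allowed, with the gripper open and clear of everything.

- **Carrier:** I chose the one with six fins and lowered it in 1–3 mm steps. It made light contact at the expected height. The last fit puts it about 1 mm and 0.4° from the dock pose.
- **T-bolt:** I dropped the head into the slot, slid it along until it touched the end of the notch with about 2.5 N, turned it, set it down and released it. The last fit puts it at x = 69 mm in the dock frame (home is 69), 1 to 2 mm off the slot's centre line, and turned 89°. I judged the head's lock from the wing's direction, because the head itself was out of sight under the lips.
- **Disagreements and gaps:** The rail's far end showed about 5 mm longer in the image than its nominal size, which had no effect on the job. The arm hid the coarse carrier in the final top view. It was last seen undisturbed as the bolt was brought to the rail, and nothing approached it afterwards.

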